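# Square up and finish the stack of supply tubs

## Task

The flat-lidded tub on top of the heavy bottom tub was put down askew, so its feet stand on the lid instead of in it: nudge it across until all four of its corner feet drop into the recesses of the lid below. Then take the tub with the handle, turn it to match, and lower it gently onto that tub so that its feet sit in the recesses too, and let go. Leave the bottom tub where it stands, and do not knock over the amber bottle.

Things in the scene. Friction and masses are not known exactly. Their poses are not given: they have to be found in the camera images.
- bottom_centre (a point): Heavy bottom tub (about 2.5 kg): white body 138 x 98 mm, grey lid 150 x 110 mm overhanging 6 mm all round, 72 mm tall in all. Stands left or right on the worktop, turned up to 60 degrees; slides if pushed with over 8 N. Point: middle of its plan, 36 mm above its feet's tips. x long way, y short way, z up (same for every tub).
- bottom_lid (a point): Middle of the upper face of the bottom tub's flat lid, 36 mm above its centre point. The 8 mm thick lid has four square recesses, 20 mm wide and 7 mm deep, centred 44 mm either way along x and 32 mm either way along y from here: one for each foot of the tub above.
- middle_centre (a point): Askew tub on the bottom tub, same shape, 0.5 kg, too wide to grasp. Point as for the bottom tub. At first 72 mm above the bottom tub's point, about 20 mm off to its -x side, up to 12 mm off in y, twisted up to 7 degrees; seated: 65 mm straight above. Slides when its side is pushed with 2 to 5 N, squaring up to two spread fingers. Lid edge (75 mm along x, 55 mm along y from here) is outermost.
- middle_lid (a point): Middle of the upper face of the askew tub's lid, 36 mm above its centre point, with four recesses like those of the bottom tub's lid. Each tub has four round feet under its body, 9 mm tall, tapering from 16 to 13 mm across at the tip, centred at x +-44 mm and y +-32 mm, like the recesses.
- top_centre (a point): Tub with the handle, 0.45 kg, on the worktop on the other side from the stack, turned up to 46 degrees. Body, lid outline, feet and height like the other tubs, but a handle and no recesses on its lid. Point: middle of its plan, 36 mm above its feet's tips. It fits either way round (half a turn); seated, this point is 65 mm straight above the askew tub's point.
- top_handle (a point): Centre of the handle bar, 66 mm above the handled tub's centre point. The bar runs along the tub's x: 100 mm long, 20 mm wide (y), 12 mm thick, its underside 24 mm above the lid, on a 12 mm post near each end. Grip it across y from above.
- amber_center (a point): Amber glass bottle, 64 mm across and 150 mm tall, upright between and beyond the two places of the tubs; this point is on its axis half-way up. A bystander.
Mind the look-alikes: they are no part of the job. What is shaped like the part that bears top_centre but purple, red or turquoise is not meant.

How it is judged:
By the outcome, as a careful person would: the job done as asked, in the order asked, and still so for the second after the job is handed in, with the robot touching nothing.
It also fails if it takes over 70 s, if anything falls off the work surface, if the arm or the gripper's body presses on something with over 40 N, if the wrist force passes 120 N, or if a joint passes its speed limit or range.

## Robot

A 6-joint arm with a two-finger parallel gripper is mounted at the origin on the work surface. World frame = base frame: x ahead of the robot, y to its left, z up, the work surface at z = 0. Lengths are in m, angles in rad, forces in N, time in s.
With the tool pointing down it reaches from about 0.325 to 1 m from the base axis. Payload 5.1 kg.
Tool frame: the origin (TCP) lies at the very end of the fingers, on their centre line; the grasp point (between the pads) lies pinch_z behind it (pinch_z is the distance from the TCP to the grasp point, in m); z points along the fingers, y is the line along which they close (so a half turn about z gives the same grasp; the last joint's range is limited). The gripper opens to 85 mm and grips with 20 to 120 N. Pads are 22 mm wide; open, the fingers measure 114 mm over their backs; the gripper's body (76 mm by 85 mm) begins 54 mm behind the grasp point. The pads swing forward as they close: fully open they stand 13 mm farther back than shut.
Start: joints at [-1.428, 0.124, 1.65, -0, 1.367, -0.083], TCP at [0.145, -0.633, 0.231] pointing down, gripper open.
Joint ranges: [-2.61, 2.61], [-1.02, 2.33], [0.03, 2.71], [-1.35, 4.49], [0.32, 2.68], [-2.91, 2.91]. Speed limits (rad/s): [2.57, 2.57, 3.14, 3.14, 3.14, 3.14].

## Interface

Orientations are given as a unit quaternion [x, y, z, w].
In Python, from station import observe, capture, calibration, job_done, pinch_z gives the robot as it stands.
- The arm moves only by the shell command python3 -m jog 'ROWS' [FORCE]. ROWS is JSON, a list of rows, each a list of 3 entries, a list of its own where there are three numbers: the shift along the world's x, y, z in units of 40 mm (1.0 is 40 mm), then the turn, a rotation vector about the world's x, y, z in units of 8 degrees (1.0 is 8 degrees), then the closure in counts, from 0 (fully open) to 255 (shut). In form: [[[tx, ty, tz], [ax, ay, az], gripper], ...]. A call has 1 to 5 rows; each row is the pose to reach, as a shift and turn from the pose commanded when the call began; what a row does not reach only later rows make up. A row lasts 1/10 s, in which the tool goes at most 50 mm and 8.59 degrees, less where a joint would pass 70% of its speed; a pose out of reach is approached as far as the arm can. A call with a gripper value outside its range is refused whole. The fingers move at their own pace and stop on an object; FORCE is the grip in N (left out, the last holds). Time passes only in rows, so rows that repeat a pose let the fingers close. It gives the time, the measured TCP pose, the force, the opening and the grip force at its end, in the units of the state.
- observe(): the state, without advancing time (a new reading comes with each control period).
- capture(name): name is "side" or "top" or "wrist"; returns (picture, depth): 384x512x3 uint8, blue, green, red; 384x512 float32, m along the optical axis (not along the pixel's ray), 0 where there is no reading.
- calibration(name): a dict with "K" (3x3 intrinsics, pixels), "k1" (the pictures are not rectified: a ray, as slopes to the right and down, at radius r is drawn at 1 + k1 r^2 times it, then the intrinsics apply), "extrinsics" (4x4, takes a point from world to camera coordinates). Camera axes: x right, y up, looking along -z (the intrinsics and any distortion apply to the point x, -y, -z); pixel columns grow to the right and rows downward; lengths in m; the calibration is good to about 2 mm. A picture is of the moment at which its call begins: read the wrist's pose just before it. calibration takes no time and is no camera call; for the wrist camera it gives the pose at the moment of the call.
- job_done(): hands the job in; it is judged then, once.
The state is a dict: "clock": time; "joints": joint angles; "qvel": joint speeds; "joint_torque": joint torques, N m; "eef_pos": TCP position; "eef_rot": TCP orientation; "ft_force": force on the tool from outside, world axes, zero at the start; "torque": the same for the moment, N m; "grip_width": finger opening in m; "grip_force": force on a finger pad.
Only numpy, scipy, OpenCV 4.12 (cv2) and the standard library are available. Lean on these libraries where they do the work, as an engineer would, in place of code of your own. Each camera call takes 0.05 s, during which the arm holds its last target. There are 200 camera calls.

## Working session

There is one attempt and no reset: what is moved stays moved. The work goes in short steps, Python scripts to look and compute and a shell command to move; the robot and the scene stay as the last step left them, time stands still between calls to the robot, and variables do not carry over. Pictures are saved under pics/ and viewed, at most 10 in all, crops included, and the job is handed in when it is done.

```bash
mkdir -p pics; ls
cat > h.py <<'E'
import numpy as np, cv2
from station import observe, capture, calibration, job_done, pinch_z
def cloud(name):
    c=calibration(name); im,d=capture(name)
    K=np.array(c["K"]);E=np.array(c["extrinsics"]);h,w=d.shape
    u,v=np.meshgrid(np.arange(w),np.arange(h))
    p=np.stack([u,v],-1).reshape(-1,1,2).astype(np.float64)
    s=cv2.undistortPoints(p,K,np.array([c["k1"],0,0,0.])).reshape(h,w,2)
    X=np.stack([s[...,0]*d,-s[...,1]*d,-d],-1)
    W=(X-E[:3,3])@E[:3,:3]
    W[d<=0]=np.nan
    return im,d,W
E
python3 - <<'E'
from h import *
print(observe(),pinch_z)
a=[]
for n in("top","side"):
    im,d,W=cloud(n); np.savez(f"{n}0.npz",im=im,d=d,W=W); a.append(im)
    cv2.imwrite(f"pics/{n}0.png",im)
    print(n,calibration(n))
E
```

```text
pics
{'clock': 0.0, 'joints': array([-1.42759346e+00,  1.24512374e-01,  1.65168688e+00, -9.01416391e-06,
        1.36750095e+00, -8.26480307e-02]), 'qvel': array([-0.0007293 ,  0.00042159, -0.00022989,  0.00064878,  0.00161279,
        0.00099491]), 'joint_torque': array([-4.33251325e-04, -4.23614252e+01, -3.65451694e+01, -6.13322027e-05,
        7.01555779e-03,  1.29582787e-05]), 'eef_pos': array([ 0.14540873, -0.63289377,  0.2300407 ]), 'eef_rot': array([ 9.93630040e-01,  1.12686442e-01, -3.63121086e-05, -1.05316221e-03]), 'ft_force': array([ 0.91740525, -0.25312425,  0.23263762]), 'torque': array([-0.00727919,  0.04356992,  0.00914758]), 'grip_force': 0.0, 'grip_width': 0.08531897122800229} 0.0187
top {'K': array([[448.86221758,   0.        , 255.32967377],
       [  0.        , 448.86221758, 194.63990977],
       [  0.        ,   0.        ,   1.        ]]), 'k1': -0.016376506525193416, 'extrinsics': array([[-0.01957222, -0.99980621,  0.00211636,  0.09297424],
       [ 0.99496957, -0.01926945,  0.0983069 , -0.46085337],
       [-0.09824707,  0.0040298 ,  0.99515389, -1.40891342],
       [ 0.        ,  0.        ,  0.        ,  1.        ]])}
side {'K': array([[360.71922653,   0.        , 245.98424461],
       [  0.        , 360.71922653, 193.13878646],
       [  0.        ,   0.        ,   1.        ]]), 'k1': -0.0613632146837733, 'extrinsics': array([[ 0.99846897, -0.05187421,  0.01920385, -0.43785372],
       [ 0.01103175,  0.5269445 ,  0.8498281 , -0.14493909],
       [-0.05420352, -0.84831513,  0.52670999, -0.88120744],
       [ 0.        ,  0.        ,  0.        ,  1.        ]])}
```

View pics/top0.png

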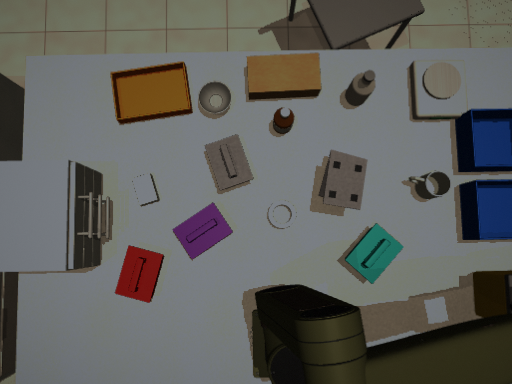

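View pics/side0.png

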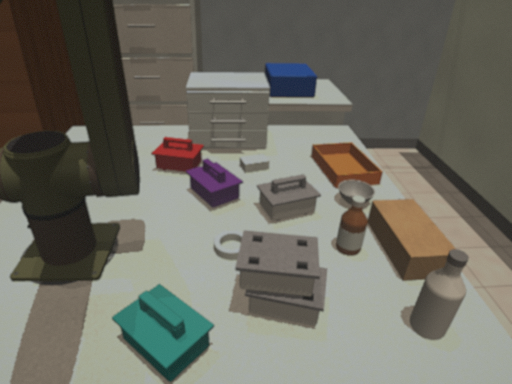

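Top view: candidates for the handled tub are grey-brown (229,163), purple (203,231), red (139,274) and turquoise (374,253); the grey one matches by description. The stack is at (343,180) and the amber bottle at (284,120).

```bash
cat >> h.py <<'E'
def rect(P):
    c,s,a=cv2.minAreaRect(P.astype(np.float32)*1000)
    if s[0]<s[1]: s=(s[1],s[0]); a+=90
    return np.round(np.array(c)/1000,4),np.round(s,1),round((a+90)%180-90,2)
E
python3 - <<'E'
from h import *
z=np.load("top0.npz");W=z["W"];im=z["im"]
def sel(u0,u1,v0,v1,z0,z1):
    m=np.zeros(W.shape[:2],bool);m[v0:v1,u0:u1]=1
    m&=(W[...,2]>z0)&(W[...,2]<z1); 
    n,l,st,_=cv2.connectedComponentsWithStats(m.astype(np.uint8)); 
    m=l==1+np.argmax(st[1:,4]); return m
for n,b in dict(mid=(305,380,140,225,.125,.155),bot=(305,380,140,225,.055,.09),tub=(195,262,125,200,.055,.085),bar=(195,262,125,200,.092,.115),amber=(265,300,100,140,.1,.2)).items():
    m=sel(*b);P=W[m];print(n,m.sum(),rect(P[:,:2]),np.median(P[:,2]))
cv2.imwrite("pics/c0.png",cv2.resize(np.hstack([im[120:230,290:400],im[110:220,175:285]]),None,fx=3.6,fy=3.6,interpolation=2))
E
```

```text
mid 1925 (array([ 0.4866, -0.1797]), array([151.1, 111.9]), -10.49) 0.14327857253440449
bot 127 (array([ 0.5148, -0.1306]), array([130.6,  13.9]), -11.29) 0.07113756558484982
tub 1467 (array([0.563 , 0.1655]), array([150.9, 109.9]), 18.4) 0.0714317304351354
bar 215 (array([0.5624, 0.1653]), array([99.5, 19.8]), 18.34) 0.10702643616326801
amber 236 (array([ 0.6931, -0.008 ]), array([55.2, 47. ]), 71.64) 0.11504279424760097
```

View pics/c0.png

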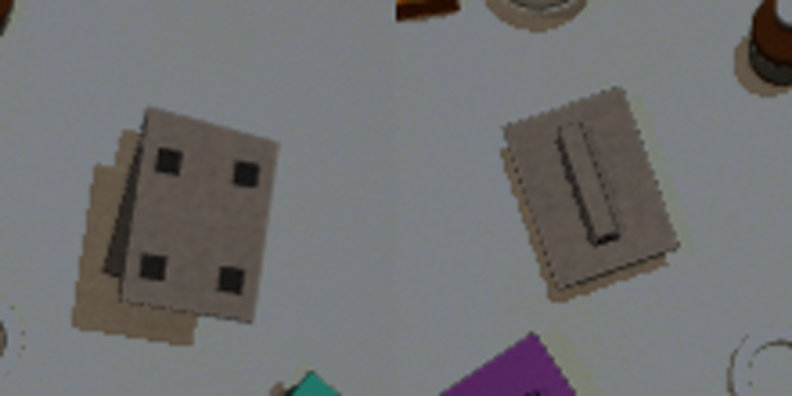

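Close crop: left is the stack, with the lid's four dark recesses clear. Right is the grey-brown handled tub, which is my choice. Next I fit the bottom lid, which is partly hidden, using the side camera.

Run:
```python
from h import *
for n in("side","top"):
    W=np.load(n+"0.npz")["W"]
    for nm,lo,hi in(("botlid",.060,.082),("botbody",.02,.055),("midlid",.138,.15)):
        m=(W[...,2]>lo)&(W[...,2]<hi)&(W[...,0]>.36)&(W[...,0]<.62)&(W[...,1]>-.28)&(W[...,1]<-.08)
        k,l,st,_=cv2.connectedComponentsWithStats(m.astype(np.uint8)); m=l==1+np.argmax(st[1:,4])
        P=W[m][:,:2]; h=cv2.approxPolyDP(cv2.convexHull(P.astype(np.float32)),.004,True)[:,0]
        print(n,nm,m.sum(),np.median(W[m][:,2]),rect(P),h.round(3).tolist())
```

```text
side botlid 1172 0.07248057010012698 (array([ 0.5107, -0.1825]), array([151. , 112.9]), -17.2) [[0.597000002861023, -0.15000000596046448], [0.5870000123977661, -0.1469999998807907], [0.4269999861717224, -0.20200000703334808], [0.421999990940094, -0.21299999952316284], [0.5649999976158142, -0.257999986410141]]
side botbody 856 0.038023522720324665 (array([ 0.4963, -0.2276]), array([138.7,   8.8]), -17.47) [[0.5640000104904175, -0.24400000274181366], [0.4309999942779541, -0.2029999941587448], [0.4359999895095825, -0.21199999749660492], [0.5559999942779541, -0.24899999797344208]]
side midlid 3155 0.1446256272345709 (array([ 0.4877, -0.177 ]), array([151. , 112.9]), -10.68) [[0.5709999799728394, -0.13699999451637268], [0.42399999499320984, -0.10999999940395355], [0.40700000524520874, -0.21899999678134918], [0.5509999990463257, -0.24500000476837158]]
top botlid 121 0.07089928762678216 (array([ 0.5148, -0.1306]), array([130.6,  13.9]), -11.29) [[0.578000009059906, -0.14800000190734863], [0.453000009059906, -0.1120000034570694], [0.44999998807907104, -0.12200000137090683]]
top botbody 1 0.021937221945013127 (array([ 0.4542, -0.1255]), array([0., 0.]), 0.0) [[0.45399999618530273, -0.12600000202655792]]
top midlid 1749 0.14358735755346547 (array([ 0.4867, -0.1793]), array([151.2, 110.8]), -10.69) [[0.5699999928474426, -0.14100000262260437], [0.4230000078678131, -0.11299999803304672], [0.40299999713897705, -0.21899999678134918], [0.550000011920929, -0.24699999392032623]]
```

The side view gives the bottom lid at (0.511,-0.183), turned -17.2°, and the middle lid at (0.488,-0.177), turned -10.7°. I move to the stack's -x side with the tool x along the bottom tub's x.

```bash
python3 -m jog '[[[2.4,5.4,0],[0,0,-3.77],0],[[2.4,5.4,0],[0,0,-3.77],0],[[2.4,5.4,0],[0,0,-3.77],0],[[2.4,5.4,0],[0,0,-3.77],0],[[2.4,5.4,0],[0,0,-3.77],0]]' 40
python3 -m jog '[[[2.4,5.4,0],[0,0,0],0],[[2.4,5.4,0],[0,0,0],0],[[2.4,5.4,0],[0,0,0],0],[[2.4,5.4,0],[0,0,0],0],[[2.4,5.4,0],[0,0,0],0]]'
python3 - <<'E'
from h import *
print(observe()["joints"])
from scipy.spatial.transform import Rotation as R
def go(p,yaw):
    o=observe();x=R.from_quat(o["eef_rot"]).as_matrix()[:,0]
    print((np.array(p)-o["eef_pos"])/.04,(yaw-np.degrees(np.arctan2(x[1],x[0])))/8)
go((.361,-.136,.10),-17.2)
E
```

```text
clock: 0.6
eef_pos: [0.242, -0.4148, 0.2306]
eef_rot: [0.989, -0.15, -0.0, -0.001]
ft_force: [0.6, 0.9, 0.7]
grip_width: 0.0855
grip_force: 0.0
clock: 1.1
eef_pos: [0.3378, -0.199, 0.231]
eef_rot: [0.989, -0.149, 0.0, -0.0]
ft_force: [1.4, -0.5, 0.4]
grip_width: 0.0855
grip_force: 0.0
[-6.69829448e-01 -4.96555345e-01  2.18569487e+00  4.51344759e-04
  1.45236362e+00  1.20041006e+00]
[ 0.58102512  1.57415132 -3.27431822] -0.005014077248171045
```

```bash
cat >> h.py <<'E'
from scipy.spatial.transform import Rotation as R
def go(p,yaw):
    o=observe();M=R.from_quat(o["eef_rot"]).as_matrix()
    T=np.array([[np.cos(yaw),np.sin(yaw),0],[np.sin(yaw),-np.cos(yaw),0],[0,0,-1]])
    print("shift",((np.array(p)-o["eef_pos"])/.04).round(3),"turn",np.degrees((R.from_matrix(T)*R.from_matrix(M).inv()).as_rotvec()/8).round(3))
E
python3 -m jog '[[[0.58,1.57,0],[0,0,0],0],[[0.58,1.57,0],[0,0,0],0],[[0.58,1.57,-1],[0,0,0],0],[[0.58,1.57,-2],[0,0,0],0],[[0.58,1.57,-3.27],[0,0,0],0]]'
python3 -m jog '[[[0.48,-0.15,0],[0,0,0],0],[[0.6,-0.18,0],[0,0,0],0],[[0.72,-0.22,0],[0,0,0],0],[[0.84,-0.26,0],[0,0,0],0],[[0.95,-0.3,0],[0,0,0],0]]'
python3 - <<'E'
from h import *
o=observe();e=o["eef_pos"];print(e[:2]@[.955,-.296],o["ft_force"])
go((.4284,-.157,.10),np.radians(-17.2))
im,d=capture("side");cv2.imwrite("pics/s1.png",im[200:330,190:360].repeat(4,0).repeat(4,1))
E
```

```text
clock: 1.6
eef_pos: [0.3618, -0.1389, 0.1014]
eef_rot: [0.989, -0.149, 0.002, 0.001]
ft_force: [1.2, -0.4, 0.5]
grip_width: 0.085
grip_force: 0.0
clock: 2.1
eef_pos: [0.4002, -0.1515, 0.1033]
eef_rot: [0.989, -0.15, 0.002, 0.001]
ft_force: [0.3, -0.1, -0.3]
grip_width: 0.0852
grip_force: 0.0
0.4270722537576886 [ 0.2639674  -0.10230814 -0.28158235]
shift [ 0.704 -0.137 -0.081] turn [0.012 0.023 0.003]
```

View pics/s1.png

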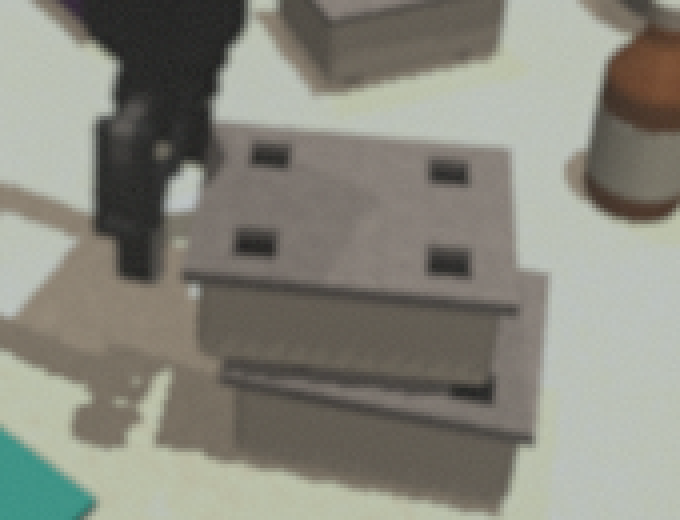

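The side crop shows both fingers left of the middle lid, the far one near its corner at (215,150). The bottom tub's edge and one recess, at (470,390), are exposed on the right. I push along the bottom tub's +x.

```bash
python3 -m jog '[[[0.07,-0.02,0],[0,0,0],0],[[0.14,-0.04,0],[0,0,0],0],[[0.21,-0.07,0],[0,0,0],0],[[0.29,-0.09,0],[0,0,0],0],[[0.36,-0.11,0],[0,0,0],0]]'
python3 -m jog '[[[0.05,-0.015,0],[0,0,0],0],[[0.1,-0.03,0],[0,0,0],0],[[0.14,-0.045,0],[0,0,0],0],[[0.19,-0.06,0],[0,0,0],0],[[0.19,-0.06,0],[0,0,0],0]]'
cat >> h.py <<'E'
def stack():
    im,d,W=cloud("side")
    for nm,lo,hi in(("bot",.060,.082),("mid",.128,.155)):
        m=(W[...,2]>lo)&(W[...,2]<hi)&(W[...,0]>.38)&(W[...,0]<.64)&(W[...,1]>-.3)&(W[...,1]<-.08)&(abs(im.astype(int)-im.mean(2,keepdims=True)).max(2)<60)
        k,l,st,_=cv2.connectedComponentsWithStats(m.astype(np.uint8)); m=l==1+np.argmax(st[1:,4])
        print(nm,m.sum(),np.median(W[m][:,2]).round(4),rect(W[m][:,:2]))
    return im
E
python3 - <<'E'
from h import *
o=observe();e=o["eef_pos"];print(e[:2]@[.955,-.296]);stack()
go((.4284,-.157,.10),np.radians(-17.2))
E
```

```text
clock: 2.65
eef_pos: [0.4125, -0.1544, 0.1015]
eef_rot: [0.989, -0.149, -0.001, -0.001]
ft_force: [-3.6, 3.3, 4.1]
grip_width: 0.0856
grip_force: 2.7
clock: 3.15
eef_pos: [0.4204, -0.157, 0.1015]
eef_rot: [0.989, -0.15, -0.001, -0.001]
ft_force: [-2.9, 3.5, 3.1]
grip_width: 0.0852
grip_force: 1.9
0.44795037857241177
bot 679 0.0721 (array([ 0.5035, -0.2308]), array([160.8,  57.3]), 2.48)
mid 3625 0.1446 (array([ 0.4904, -0.184 ]), array([173.3, 114.1]), -16.2)
shift [ 0.199  0.001 -0.036] turn [-0.007 -0.006  0.   ]
```

```bash
python3 -m jog '[[[0.04,-0.01,0],[0,0,0],0],[[0.08,-0.02,0],[0,0,0],0],[[0.12,-0.035,0],[0,0,0],0],[[0.14,-0.045,0],[0,0,0],0],[[0.14,-0.045,0],[0,0,0],0]]'
python3 - <<'E'
from h import *
o=observe();e=o["eef_pos"];print(e[:2]@[.955,-.296],e[:2]@[.296,.955])
im,d,W=cloud("side")
m=(W[...,2]>.128)&(W[...,2]<.155)&(W[...,0]>.38)&(W[...,0]<.64)&(W[...,1]>-.3)&(W[...,1]<-.08)&(im.mean(2)>70)
m=cv2.morphologyEx(m.astype(np.uint8),cv2.MORPH_OPEN,np.ones((5,5)))>0
print(np.median(W[m][:,2]),rect(W[m][:,:2]))
cv2.imwrite("pics/s2.png",im[200:330,190:360].repeat(4,0).repeat(4,1))
E
```

```text
clock: 3.7
eef_pos: [0.4261, -0.1592, 0.1013]
eef_rot: [0.989, -0.15, -0.0, -0.0]
ft_force: [-4.2, 3.1, 2.9]
grip_width: 0.0849
grip_force: 2.2
0.4540064827420089 -0.025914926642309936
0.14485967719834636 (array([ 0.5046, -0.191 ]), array([151.9, 112.8]), -17.54)
```

View pics/s2.png

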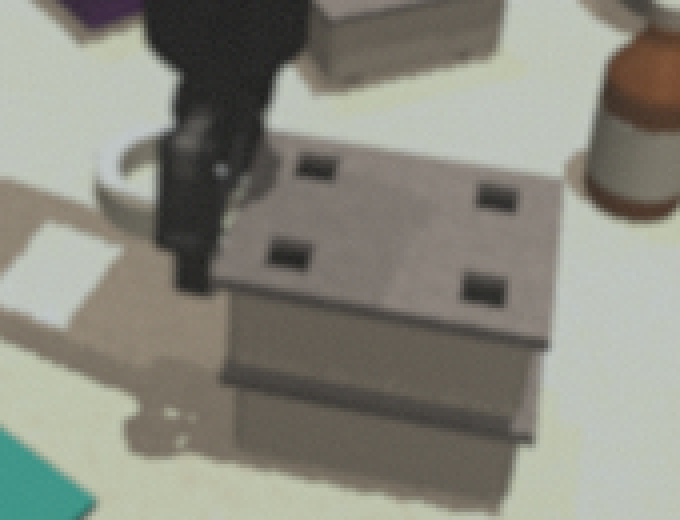

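The side crop shows the middle lid squared up with the bottom tub. It is still about 3 mm short in x and, after pivoting, about 10 mm off to -y. I finish x, then nudge from the -y side.

```bash
python3 -m jog '[[[0.04,-0.01,0],[0,0,0],0],[[0.075,-0.023,0],[0,0,0],0],[[0.075,-0.023,0],[0,0,0],0],[[-0.5,0.16,0],[0,0,0],0],[[-0.9,0.28,0],[0,0,0],0]]'
python3 -m jog '[[[-0.2,0.06,2],[0,0,0],0],[[-0.2,0.06,4],[0,0,0],0],[[-0.2,0.06,4],[0,0,3],0],[[-0.2,0.06,4],[0,0,3],0],[[-0.2,0.06,4],[0,0,3],0]]'
python3 - <<'E'
from h import *
im,d,W=cloud("side")
m=(W[...,2]>.128)&(W[...,2]<.155)&(W[...,0]>.38)&(W[...,0]<.64)&(W[...,1]>-.3)&(W[...,1]<-.08)&(im.mean(2)>70)
m=cv2.morphologyEx(m.astype(np.uint8),cv2.MORPH_OPEN,np.ones((5,5)))>0
r=rect(W[m][:,:2]);c=r[0]-[.5107,-.1825]
print(np.median(W[m][:,2]),r,"offset in bottom frame",c@[.955,-.296],c@[.296,.955])
go((.480,-.280,.25),np.radians(72.8))
E
```

```text
clock: 4.25
eef_pos: [0.3903, -0.1483, 0.1013]
eef_rot: [0.989, -0.15, 0.001, 0.0]
ft_force: [0.5, -0.3, -0.8]
grip_width: 0.0855
grip_force: 0.0
clock: 4.75
eef_pos: [0.3844, -0.147, 0.2658]
eef_rot: [0.998, 0.062, 0.004, 0.003]
ft_force: [-0.9, -0.3, 0.1]
grip_width: 0.0852
grip_force: 0.0
0.1449130444827043 (array([ 0.5079, -0.1926]), array([150.8, 112.8]), -16.92) offset in bottom frame 0.00031559999999997563 -0.010474300000000004
shift [ 2.407 -3.335 -0.345] turn [-3.000e-03  5.200e-02  8.198e+00]
```

```bash
python3 -m jog '[[[2.4,-3.35,0],[0,0.05,5],0],[[2.4,-3.35,0],[0,0.05,5],0],[[2.4,-3.35,0],[0,0.05,5],0],[[2.4,-3.35,0],[0,0.05,5],0],[[2.4,-3.35,0],[0,0.05,5],0]]'
python3 -m jog '[[[0,0,0],[0,0,3.2],0],[[0,0,0],[0,0,3.2],0],[[0,0,0],[0,0,3.2],0],[[0,0,-1],[0,0,3.2],0],[[0,0,-2],[0,0,3.2],0]]'
python3 - <<'E'
from h import *
ex=np.array([.955,-.296]);ey=np.array([.296,.955])
p=.5417*ex-.125*ey; go((*p,.10),np.radians(72.8)); e=observe()["eef_pos"];print(e,e[:2]@ex,e[:2]@ey)
E
```

```text
clock: 5.3
eef_pos: [0.4794, -0.282, 0.2598]
eef_rot: [0.918, 0.397, -0.004, -0.0]
ft_force: [-0.4, 1.3, -0.0]
grip_width: 0.0855
grip_force: 0.0
clock: 5.8
eef_pos: [0.4796, -0.2808, 0.1817]
eef_rot: [0.808, 0.589, -0.003, 0.003]
ft_force: [-0.1, 0.2, -0.6]
grip_width: 0.0851
grip_force: 0.0
shift [ 0.017  0.027 -2.044] turn [ 0.06  -0.001  0.07 ]
[ 0.47964452 -0.2808077   0.18174057] 0.5411795933483563 -0.12619657525556138
```

```bash
python3 -m jog '[[[0.02,0.03,-1],[0.06,0,0.07],0],[[0.02,0.03,-2.04],[0.06,0,0.07],0],[[0.1,0.32,-2.04],[0.06,0,0.07],0],[[0.2,0.58,-2.04],[0.06,0,0.07],0],[[0.22,0.64,-2.04],[0.06,0,0.07],0]]'
python3 -m jog '[[[0.02,0.06,0],[0,0,0],0],[[0.04,0.12,0],[0,0,0],0],[[0.05,0.18,0],[0,0,0],0],[[0.06,0.2,0],[0,0,0],0],[[0.06,0.2,0],[0,0,0],0]]'
cat >> h.py <<'E'
ex=np.array([.955,-.296]);ey=np.array([.296,.955])
def mid():
    e=observe()["eef_pos"];print("tcp",e[:2]@ex,e[:2]@ey,e[2])
    im,d,W=cloud("side")
    m=(W[...,2]>.12)&(W[...,2]<.155)&(W[...,0]>.38)&(W[...,0]<.64)&(W[...,1]>-.3)&(W[...,1]<-.08)&(im.mean(2)>70)
    m=cv2.morphologyEx(m.astype(np.uint8),cv2.MORPH_OPEN,np.ones((5,5)))>0
    r=rect(W[m][:,:2]);c=r[0]-[.5107,-.1825]
    print(np.median(W[m][:,2]),r,"offset in bottom frame",c@ex,c@ey)
    return im
E
python3 -c "
from h import *
mid()"
```

```text
clock: 6.3
eef_pos: [0.4889, -0.254, 0.1022]
eef_rot: [0.804, 0.595, -0.0, -0.001]
ft_force: [-1.2, -2.5, -0.2]
grip_width: 0.0852
grip_force: 0.9
clock: 6.8
eef_pos: [0.4899, -0.2463, 0.1001]
eef_rot: [0.804, 0.594, -0.0, -0.002]
ft_force: [0.6, -3.1, -0.3]
grip_width: 0.0853
grip_force: 1.5
tcp 0.5407921629312017 -0.09015923161479039 0.1000543054936564
0.13828623108531246 (array([ 0.5036, -0.1803]), array([132.2, 111.1]), -16.13) offset in bottom frame -0.007431699999999997 -5.999999999915287e-07
```

The lid's height fell about 7 mm, so it seems seated. I back off and check.

```bash
python3 -m jog '[[[-0.3,-0.8,0],[0,0,0],0],[[-0.3,-0.9,0],[0,0,0],0],[[-0.3,-0.9,1.2],[0,0,0],0],[[-0.3,-0.9,2.5],[0,0,0],0],[[-0.3,-0.9,3.7],[0,0,0],0]]'
python3 - <<'E'
from h import *
im=mid()
im,d,W=cloud("side")
m=(W[...,2]>.125)&(W[...,2]<.15)&(abs(W[...,0]-.51)<.06)&(abs(W[...,1]+.18)<.04)&(im.mean(2)>70)
P=W[m];A=np.c_[P[:,:2]-P[:,:2].mean(0),np.ones(len(P))];print("plane slopes",np.linalg.lstsq(A,P[:,2],rcond=None)[0])
cv2.imwrite("pics/s3.png",im[200:330,190:360].repeat(4,0).repeat(4,1))
go((.4,.0,.30),np.radians(18.4))
E
```

```text
clock: 7.35
eef_pos: [0.477, -0.2809, 0.2481]
eef_rot: [0.804, 0.594, -0.001, -0.005]
ft_force: [0.8, -1.0, 1.1]
grip_width: 0.0853
grip_force: 0.0
tcp 0.5386454168686787 -0.1270902578614832 0.24810430449145085
0.1378857543824624 (array([ 0.5108, -0.1832]), array([150.6, 113. ]), -16.62) offset in bottom frame 0.0003026999999999913 -0.0006389000000000091
plane slopes [ 0.00481165 -0.01651404  0.13787822]
shift [-2.022  7.091  1.079] turn [ 0.05   0.036 -6.819]
```

View pics/s3.png

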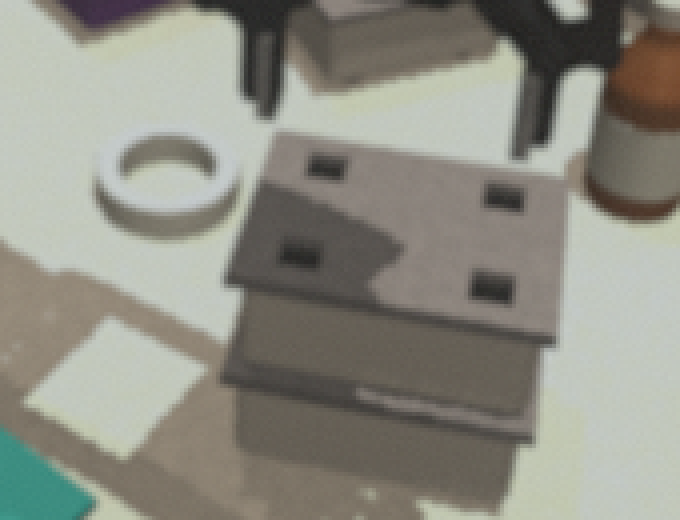

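The middle tub is seated: its lid is 7 mm lower, level, and centred within 1 mm. Now the handle, checked with the side camera as well.

```bash
python3 -m jog '[[[0.4,5,0],[0.05,0.04,-5],0],[[0.4,5,0],[0.05,0.04,-5],0],[[0.4,5,0],[0.05,0.04,-5],0],[[0.4,5,0],[0.05,0.04,-5],0],[[0.4,5,0],[0.05,0.04,-5],0]]'
python3 - <<'E'
from h import *
for n in("side","top"):
    W=np.load(n+"0.npz")["W"]
    for a,lo,hi in(("lid",.06,.082),("bar",.1,.116)):
        m=(W[...,2]>lo)&(W[...,2]<hi)&(abs(W[...,0]-.563)<.1)&(abs(W[...,1]-.165)<.09)
        k,l,st,_=cv2.connectedComponentsWithStats(m.astype(np.uint8)); m=l==1+np.argmax(st[1:,4])
        print(n,a,m.sum(),np.median(W[m][:,2]).round(4),rect(W[m][:,:2]))
go((.5625,.1665,.20),np.radians(18.4))
E
```

```text
clock: 7.95
eef_pos: [0.4929, -0.0779, 0.2466]
eef_rot: [0.959, 0.283, -0.0, -0.009]
ft_force: [0.3, -0.5, -0.2]
grip_width: 0.0855
grip_force: 0.0
side lid 979 0.0721 (array([0.5621, 0.1669]), array([150.2, 113.7]), 19.2)
side bar 197 0.1073 (array([0.5626, 0.1653]), array([99.8, 21.1]), 18.17)
top lid 1465 0.0714 (array([0.563 , 0.1655]), array([150.9, 109.9]), 18.4)
top bar 209 0.1071 (array([0.5624, 0.1653]), array([99.5, 19.8]), 18.34)
shift [ 1.741  6.111 -1.164] turn [-0.126 -0.027 -1.803]
```

```bash
python3 -m jog '[[[1.74,6.1,-0.5],[-0.13,-0.03,-1.8],0],[[1.74,6.1,-0.5],[-0.13,-0.03,-1.8],0],[[1.74,6.1,-0.5],[-0.13,-0.03,-1.8],0],[[1.74,6.1,-0.5],[-0.13,-0.03,-1.8],0],[[1.74,6.1,-1],[-0.13,-0.03,-1.8],0]]'
python3 - <<'E'
from h import *
go((.5625,.1655,.083),np.radians(18.4))
E
```

```text
clock: 8.45
eef_pos: [0.5595, 0.1496, 0.2152]
eef_rot: [0.987, 0.161, 0.002, 0.001]
ft_force: [0.5, -0.5, 0.2]
grip_width: 0.0856
grip_force: 0.0
shift [ 0.075  0.396 -3.305] turn [ 0.015  0.028 -0.022]
```

```bash
python3 -m jog '[[[0,0,0],[0,0,0],0],[[0,0,0],[0,0,0],0]]'
python3 - <<'E'
from h import *
go((.5625,.1655,.083),np.radians(18.4))
E
```

```text
clock: 8.65
eef_pos: [0.5575, 0.1478, 0.212]
eef_rot: [0.987, 0.162, -0.002, 0.002]
ft_force: [-0.8, -0.9, 0.7]
grip_width: 0.0853
grip_force: 0.0
shift [ 0.124  0.441 -3.225] turn [ 0.029 -0.021 -0.035]
```

```bash
python3 -m jog '[[[0.12,0.44,0],[0,0,0],0],[[0.12,0.44,-1],[0,0,0],0],[[0.12,0.44,-2],[0,0,0],0],[[0.12,0.44,-2.8],[0,0,0],0],[[0.12,0.44,-3.22],[0,0,0],0]]'
python3 -m jog '[[[0,0,0],[0,0,0],255],[[0,0,0],[0,0,0],255],[[0,0,0],[0,0,0],255],[[0,0,0],[0,0,0],255],[[0,0,0],[0,0,0],255]]' 70
python3 -m jog '[[[0,0,0],[0,0,0],255],[[0,0,0],[0,0,0],255],[[0,0,0],[0,0,0],255],[[0,0,0.15],[0,0,0],255],[[0,0,0.5],[0,0,0],255]]' 70
```

```text
clock: 9.15
eef_pos: [0.5619, 0.1633, 0.0824]
eef_rot: [0.987, 0.16, -0.002, 0.002]
ft_force: [0.8, -0.6, 0.1]
grip_width: 0.0856
grip_force: 0.0
clock: 9.65
eef_pos: [0.5647, 0.1647, 0.0875]
eef_rot: [0.987, 0.161, 0.002, 0.001]
ft_force: [-0.3, 1.3, 4.7]
grip_width: 0.0185
grip_force: 68.6
clock: 10.15
eef_pos: [0.5615, 0.1636, 0.1034]
eef_rot: [0.987, 0.161, -0.002, 0.002]
ft_force: [0.0, 0.0, -3.3]
grip_width: 0.0186
grip_force: 68.4
```

Gripped (18.6 mm wide, 68 N). I lift high, carry it over and turn it by -35°.

```bash
python3 -m jog '[[[0,0,0.8],[0,0,0],255],[[0,0,1.7],[0,0,0],255],[[0,0,2.7],[0,0,0],255],[[0,0,3.7],[0,0,0],255],[[0,0,4.5],[0,0,0],255]]'
python3 -m jog '[[[-0.1,-0.7,0],[0,0,-0.5],255],[[-0.25,-1.6,0],[0,0,-1.1],255],[[-0.4,-2.5,0],[0,0,-1.7],255],[[-0.5,-3.4,0],[0,0,-2.3],255],[[-0.63,-4.3,0],[0,0,-2.9],255]]'
python3 -m jog '[[[-0.1,-0.9,0],[0,0,-0.4],255],[[-0.25,-1.8,0],[0,0,-0.8],255],[[-0.4,-2.7,0],[0,0,-1.2],255],[[-0.55,-3.5,0],[0,0,-1.5],255],[[-0.63,-4.1,0],[0,0,-1.5],255]]'
python3 -m jog '[[[0,0,0],[0,0,0],255],[[0,0,0],[0,0,0],255]]'
python3 -c "
from h import *
go((.511,-.1835,.25),np.radians(-16.9))"
```

```text
clock: 10.65
eef_pos: [0.5635, 0.1639, 0.2883]
eef_rot: [0.987, 0.161, 0.001, 0.002]
ft_force: [0.2, -0.1, -4.1]
grip_width: 0.0185
grip_force: 68.8
clock: 11.15
eef_pos: [0.5374, -0.0093, 0.2853]
eef_rot: [0.999, -0.042, -0.0, 0.002]
ft_force: [0.2, -0.3, -3.9]
grip_width: 0.019
grip_force: 68.8
clock: 11.65
eef_pos: [0.5119, -0.1738, 0.2853]
eef_rot: [0.989, -0.146, -0.001, 0.002]
ft_force: [0.2, 0.0, -4.1]
grip_width: 0.0185
grip_force: 68.8
clock: 11.85
eef_pos: [0.5126, -0.1721, 0.2852]
eef_rot: [0.989, -0.146, -0.001, 0.002]
ft_force: [0.3, 0.0, -3.9]
grip_width: 0.0184
grip_force: 69.1
shift [-0.041 -0.285 -0.88 ] turn [ 0.023 -0.014 -0.021]
```

```bash
python3 -m jog '[[[-0.03,-0.2,-0.3],[0,0,0],255],[[-0.04,-0.28,-0.6],[0,0,0],255],[[-0.04,-0.28,-0.88],[0,0,0],255],[[-0.04,-0.28,-0.88],[0,0,0],255]]'
python3 - <<'E'
from h import *
o=observe();print(o["eef_pos"],o["eef_rot"])
im,d,W=cloud("side")
for lo,hi in((.225,.252),(.128,.146),(.26,.285)):
    m=(W[...,2]>lo)&(W[...,2]<hi)&(abs(W[...,0]-.51)<.13)&(abs(W[...,1]+.18)<.12)&(im.mean(2)>70)
    m=cv2.morphologyEx(m.astype(np.uint8),cv2.MORPH_OPEN,np.ones((3,3)))>0
    P=W[m][:,:2];h=cv2.approxPolyDP(cv2.convexHull(P.astype(np.float32)),.004,True)[:,0]
    print(m.sum(),np.median(W[m][:,2]),rect(P),h.round(3).tolist())
cv2.imwrite("pics/s4.png",cv2.resize(im[130:330,170:370],None,fx=3,fy=3,interpolation=2))
E
```

```text
clock: 12.25
eef_pos: [0.5101, -0.1821, 0.2465]
eef_rot: [0.989, -0.145, -0.003, 0.001]
ft_force: [0.0, 0.1, -3.9]
grip_width: 0.0182
grip_force: 69.1
[ 0.5101035  -0.18207276  0.24648358] [ 0.98947889 -0.14463898 -0.00315888  0.00105414]
1989 0.2312253952658351 (array([ 0.5098, -0.1814]), array([149.8, 112. ]), -16.71) [[0.5960000157356262, -0.15199999511241913], [0.453000009059906, -0.10899999737739563], [0.4230000078678131, -0.210999995470047], [0.5659999847412109, -0.2529999911785126]]
766 0.13801719212016267 (array([ 0.5048, -0.2029]), array([151.6,  71.1]), -16.19) [[0.5870000123977661, -0.1899999976158142], [0.4309999942779541, -0.1979999989271164], [0.4230000078678131, -0.21299999952316284], [0.5669999718666077, -0.257999986410141]]
227 0.26725141408377867 (array([ 0.5127, -0.1863]), array([90. , 25.4]), -13.85) [[0.5550000071525574, -0.2029999941587448], [0.5550000071525574, -0.1850000023841858], [0.47200000286102295, -0.164000004529953], [0.4699999988079071, -0.17900000512599945], [0.4950000047683716, -0.19499999284744263]]
```

View pics/s4.png

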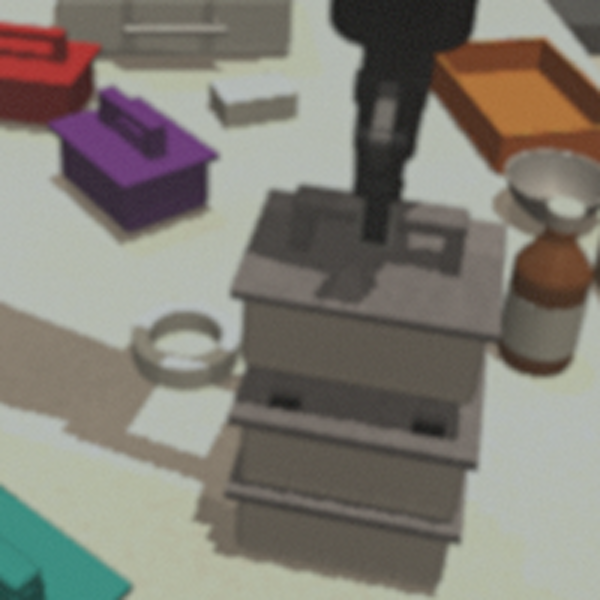

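The side crop shows the handled tub square above the middle lid, whose front recesses are at (285,402) and (430,425). It needs about (+1,-2) mm and about 28 mm down to seat, so I descend gently.

```bash
python3 -m jog '[[[0.025,-0.05,0],[0,0,-0.04],255],[[0.025,-0.05,-0.15],[0,0,-0.04],255],[[0.025,-0.05,-0.3],[0,0,-0.04],255],[[0.025,-0.05,-0.42],[0,0,-0.04],255],[[0.025,-0.05,-0.42],[0,0,-0.04],255]]'
python3 -m jog '[[[0,0,-0.03],[0,0,0],255],[[0,0,-0.06],[0,0,0],255],[[0,0,-0.09],[0,0,0],255],[[0,0,-0.12],[0,0,0],255],[[0,0,-0.15],[0,0,0],255]]'
```

```text
clock: 12.8
eef_pos: [0.5119, -0.1848, 0.232]
eef_rot: [0.989, -0.148, -0.001, 0.002]
ft_force: [0.6, -0.2, -3.4]
grip_width: 0.0183
grip_force: 69.1
clock: 13.3
eef_pos: [0.5125, -0.1852, 0.2273]
eef_rot: [0.989, -0.148, -0.0, 0.002]
ft_force: [0.9, 0.6, -3.8]
grip_width: 0.0185
grip_force: 69.1
```

```bash
python3 -m jog '[[[0,0,-0.025],[0,0,0],255],[[0,0,-0.05],[0,0,0],255],[[0,0,-0.075],[0,0,0],255],[[0,0,-0.075],[0,0,0],255]]'
python3 - <<'E'
from h import *
im,d,W=cloud("side")
m=(W[...,2]>.19)&(W[...,2]<.22)&(abs(W[...,0]-.51)<.13)&(abs(W[...,1]+.18)<.12)&(im.mean(2)>70)
m=cv2.morphologyEx(m.astype(np.uint8),cv2.MORPH_OPEN,np.ones((3,3)))>0
print(np.median(W[m][:,2]),rect(W[m][:,:2]))
E
```

```text
clock: 13.7
eef_pos: [0.5124, -0.1851, 0.2241]
eef_rot: [0.989, -0.148, -0.0, 0.002]
ft_force: [-0.0, -0.5, -3.5]
grip_width: 0.0184
grip_force: 69.1
0.20902689932294904 (array([ 0.5119, -0.1848]), array([150.7, 112.3]), -17.53)
```

```bash
python3 -m jog '[[[-0.012,0.02,0],[0,0,0.04],255],[[-0.012,0.02,-0.025],[0,0,0.04],255],[[-0.012,0.02,-0.05],[0,0,0.04],255],[[-0.012,0.02,-0.075],[0,0,0.04],255],[[-0.012,0.02,-0.1],[0,0,0.04],255]]'
python3 -m jog '[[[0,0,-0.012],[0,0,0],255],[[0,0,-0.025],[0,0,0],255],[[0,0,-0.025],[0,0,0],255]]'
```

```text
clock: 14.25
eef_pos: [0.512, -0.1843, 0.2202]
eef_rot: [0.989, -0.145, -0.0, 0.002]
ft_force: [-0.0, 0.3, -3.6]
grip_width: 0.0185
grip_force: 69.1
clock: 14.55
eef_pos: [0.512, -0.1843, 0.2192]
eef_rot: [0.989, -0.145, -0.0, 0.002]
ft_force: [-0.3, -0.8, -3.4]
grip_width: 0.0187
grip_force: 69.1
```

About 1 mm is left, and nothing has resisted so far.

```bash
python3 -m jog '[[[0,0,-0.012],[0,0,0],255],[[0,0,-0.025],[0,0,0],255],[[0,0,-0.035],[0,0,0],255],[[0,0,-0.035],[0,0,0],255]]'
python3 - <<'E'
from h import *
im,d,W=cloud("side")
m=(W[...,2]>.19)&(W[...,2]<.22)&(abs(W[...,0]-.51)<.13)&(abs(W[...,1]+.18)<.12)&(im.mean(2)>70)
m=cv2.morphologyEx(m.astype(np.uint8),cv2.MORPH_OPEN,np.ones((3,3)))>0
print(np.median(W[m][:,2]),rect(W[m][:,:2]))
E
```

```text
clock: 14.95
eef_pos: [0.512, -0.1843, 0.2178]
eef_rot: [0.989, -0.145, -0.0, 0.002]
ft_force: [-0.3, -0.1, -3.9]
grip_width: 0.0189
grip_force: 69.1
0.2029144659367054 (array([ 0.5116, -0.1839]), array([151.1, 110.6]), -15.96)
```

```bash
python3 -m jog '[[[0,0,-0.01],[0,0,0],255],[[0,0,-0.02],[0,0,0],255],[[0,0,-0.02],[0,0,0],255]]'
python3 -m jog '[[[0,0,-0.01],[0,0,0],255],[[0,0,-0.015],[0,0,0],255],[[0,0,-0.015],[0,0,0],255]]'
```

```text
clock: 15.3
eef_pos: [0.5121, -0.1843, 0.2176]
eef_rot: [0.989, -0.145, -0.0, 0.002]
ft_force: [-0.3, 0.4, -1.0]
grip_width: 0.0182
grip_force: 69.5
clock: 15.6
eef_pos: [0.5123, -0.1843, 0.2174]
eef_rot: [0.989, -0.145, 0.0, 0.002]
ft_force: [-2.4, 1.1, 3.2]
grip_width: 0.0187
grip_force: 70.0
```

The weight is off the wrist, so it is seated. I release, back off straight up and check.

```bash
python3 -m jog '[[[0,0,0.01],[0,0,0],200],[[0,0,0.01],[0,0,0],120],[[0,0,0.01],[0,0,0],0],[[0,0,0.01],[0,0,0],0],[[0,0,0.01],[0,0,0],0]]' 20
python3 -m jog '[[[0,0,0],[0,0,0],0],[[0,0,0.3],[0,0,0],0],[[0,0,1],[0,0,0],0],[[0,0,2],[0,0,0],0],[[0,0,3],[0,0,0],0]]'
python3 -m jog '[[[-0.5,0.5,0],[0,0,0],0],[[-1.5,1.5,0],[0,0,0],0],[[-2.5,2.5,0],[0,0,0],0],[[-2.5,3.5,0],[0,0,0],0],[[-2.5,4.5,0],[0,0,0],0]]'
python3 - <<'E'
from h import *
for n in("side","top"):
    im,d,W=cloud(n)
    for lo,hi in((.19,.215),(.125,.145),(.06,.08)):
        m=(W[...,2]>lo)&(W[...,2]<hi)&(abs(W[...,0]-.51)<.13)&(abs(W[...,1]+.18)<.12)&(im.mean(2)>50)
        m=cv2.morphologyEx(m.astype(np.uint8),cv2.MORPH_OPEN,np.ones((3,3)))>0
        if m.sum()<50: continue
        P=W[m];A=np.c_[P[:,:2]-P[:,:2].mean(0),np.ones(len(P))]
        print(n,m.sum(),np.median(P[:,2]),rect(P[:,:2]),np.linalg.lstsq(A,P[:,2],rcond=None)[0][:2])
    cv2.imwrite(f"pics/f{n}.png",im)
E
```

```text
clock: 16.1
eef_pos: [0.5121, -0.1844, 0.2168]
eef_rot: [0.989, -0.145, -0.0, 0.002]
ft_force: [-0.2, 0.2, -0.3]
grip_width: 0.0752
grip_force: 0.0
clock: 16.6
eef_pos: [0.5117, -0.1842, 0.3387]
eef_rot: [0.989, -0.145, -0.0, 0.002]
ft_force: [0.9, 0.3, 0.3]
grip_width: 0.085
grip_force: 0.0
clock: 17.1
eef_pos: [0.4107, -0.0029, 0.3386]
eef_rot: [0.989, -0.146, 0.001, 0.002]
ft_force: [0.8, -0.2, -0.3]
grip_width: 0.085
grip_force: 0.0
side 2741 0.20230572513335046 (array([ 0.5117, -0.1829]), array([151.2, 111.2]), -16.39) [0.00922153 0.01133616]
side 794 0.13782998217262804 (array([ 0.4983, -0.225 ]), array([151.8,  31.1]), -14.49) [0.06186587 0.22027812]
side 667 0.0721831451334602 (array([ 0.4967, -0.2272]), array([151.3,  21.3]), -16.1) [0.09264778 0.31664207]
top 1482 0.20144033564384717 (array([ 0.5106, -0.1847]), array([150.2, 110.9]), -16.43) [-0.00076488 -0.00037454]
```

View pics/fside.png

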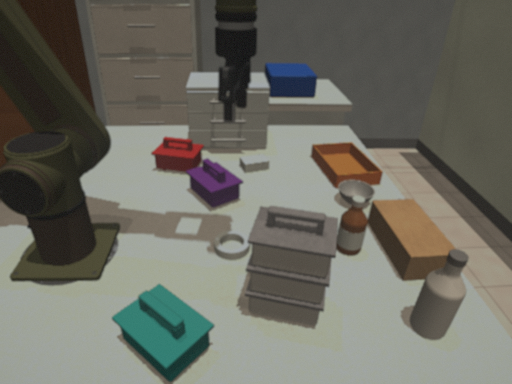

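The side view shows three tubs neatly stacked at (292,262). The top lid is level at 0.202 m and seated, the amber bottle at (352,228) is upright, and the robot is clear.

```bash
python3 -m jog '[[[0,0,0],[0,0,0],0],[[0,0,0],[0,0,0],0],[[0,0,0],[0,0,0],0]]'; python3 -c "
from station import job_done
print(job_done())"
```

```text
clock: 17.5
eef_pos: [0.4122, -0.0054, 0.337]
eef_rot: [0.989, -0.146, -0.0, 0.002]
ft_force: [-0.6, -0.5, 0.7]
grip_width: 0.0853
grip_force: 0.0
the job is handed in; nothing more can be done
None
```

I handed the job in at 17.5 s; the camera checks showed the askew tub nudged into its recesses, the handled tub level and seated on top and released, and the amber bottle upright.

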